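# Park the probe of a laboratory electrode stand in its click position

## Robot

A 6-joint arm with a two-finger parallel gripper is mounted at the origin on the work surface. World frame = base frame: x ahead of the robot, y to its left, z up, the work surface at z = 0. Lengths are in m, angles in rad, forces in N, time in s.
With the tool pointing down it reaches from about 0.25 to 0.725 m from the base axis. Payload 4 kg.
Tool frame: the origin (TCP) lies between the finger pads; the fingertips stand 11 mm ahead of it and the grasp point (between the pads) lies 8 mm behind it (tcp_to_tips is the z of the fingertips in the tool frame, in m); z points along the fingers, y is the direction in which the jaws open and shut (so a half turn about z gives the same grasp; the last joint's range is limited). The gripper opens to 85 mm and grips with 20 to 120 N. Pads are 22 mm wide; open, the fingers measure 114 mm over their backs; the gripper's body (76 mm by 85 mm) begins 54 mm behind the grasp point. The pads swing forward as they close: fully open they stand 13 mm farther back than shut.
Start: joints at [-1.301, 0.241, 0.005, 1.335, 0, 1.571], TCP at [0.133, -0.482, 0.242] pointing down, gripper open.
Joint ranges: [-2.72, 2.72], [-1.05, 1.87], [-1.09, 1.28], [-1.99, 2.15], [-1.42, 1.44], [-3.14, 3.14]. Speed limits (rad/s): [2.79, 2.79, 3.14, 3.14, 3.14, 3.14].

## Interface

Orientations are given as a unit quaternion [x, y, z, w].
In Python, from workcell import * gives the robot as it stands.
- The arm moves only by the tool move_arm, never from a script. Its argument "moves" is a list that holds one entry, the list of rows, each a list of 7 numbers: the shift along the world's x, y, z in units of 500 mm (1.0 is 500 mm), then the turn, a rotation vector about the world's x, y, z in units of 30 degrees (1.0 is 30 degrees), then the closure, from -1 (fully open) to 1 (shut), so that 0 is half open. A call has 1 to 8 rows; each row shifts and turns the pose as measured when the row begins; what a row does not reach is not made up. A row lasts 1/12 s, in which the tool goes at most 41.7 mm and 7.16 degrees, less where a joint would pass 70% of its speed; a pose out of reach is approached as far as the arm can. A call with a number of a shift or a turn outside -1 to 1 is refused whole. A call with a gripper value outside its range is refused whole. The fingers move at their own pace and stop on an object; the grip force is fixed at half the most. Time passes only in rows, so rows that do not move let the fingers close. It gives the time, the measured TCP pose, the force and the opening at its end, in the units of the state.
- get_obs(): the state, without advancing time (a new reading comes with each control period).
- camera(name): name is "scene" or "top"; returns a dict with "pixels" (400x640x3 uint8, red, green, blue), "range_z" (400x640 float32, m along the optical axis (not along the pixel's ray), 0 where there is no reading), "fx", "fy", "cx", "cy" (pixels), "extrinsics" (4x4, takes a point from camera to world coordinates). Camera axes: x right, y down, z forward; pixel columns grow to the right and rows downward; lengths in m; the calibration is good to about 2 mm. A picture is of the moment at which its call begins.
- job_done(): hands the job in, once; it reports no verdict.
The state is a dict: "clock": time; "joint_pos": joint angles; "joint_vel": joint speeds; "tau": joint torques, N m; "eef_pos": TCP position; "tool_rot": TCP orientation; "ft_force": force on the tool from outside, world axes, zero at the start; "ft_torque": the same for the moment, N m; "grip_width": finger opening in m.
Only numpy, scipy, OpenCV 4.12 (cv2) and the standard library are available. Lean on these libraries where they do the work, as an engineer would, in place of code of your own. Each camera call takes 0.05 s, during which the arm holds its last target.

## Task

The measuring probe is still hanging in the glass dish. Park it: press in the spring button on the stand's post, slide the sleeve with the probe arm up until the probe is clear of the dish, then swing the arm aside, clockwise seen from above, until the button snaps fully out through the round parking hole of the sleeve, and let go. Find the hole gently by feel, without forcing the sleeve against the button, and leave the dish and the small things around the stand where they are.

Things in the scene. Friction and masses are not known exactly. Their poses are not given: they have to be found in the camera images.
- stand: Electrode stand, fixed to the bench. Origin on the bench top, on the axis (z, up) of its upright inner steel post, 28 mm across, 195 mm high. Dark base plate: x -70 to 70, y -96 to 34, 12 mm thick. The spring button sits in the post and always faces the stand's +x. Over the post runs the aluminium sleeve with the probe arm, which slides up and turns about the post.
- sleeve_top (a point): Top of the sleeve's black cap, on the post axis; rises with the sleeve (211 mm above the bench at lift 0), does not turn. The sleeve is a plain round tube, 32 mm outside diameter, 1.5 mm wall, bare on all sides down to 96 mm below this point. A friction ring holds it anywhere: sliding takes about 5 N besides its weight of 3 to 3.5 N, turning about 0.12 N m.
- sleeve_foot (a point): Foot of the sleeve, on the post axis, 126 mm below sleeve_top; does not turn. A 42 mm boss here carries the probe arm, 14 mm wide, 8 to 20 mm above this point. It holds an upright probe 90 mm from the axis, 12 mm across (head 17 mm), from 75 mm below to 59 mm above this point. At the start the arm points along the stand's +y, give or take 0.4 rad (not measured).
- hole_level (a point): On the post axis at the height of the middle of the sleeve's round parking hole, 9.5 mm across; does not turn. From 22.5 to 49.5 mm above this point is a slot 21 mm wide, in which the button stands at the start: the dipping range. Seen from above the hole lies 0.65 rad anticlockwise of the slot's middle, which is 90 degrees clockwise of the arm.
- button_tip (a point): Outermost point of the spring button, a round-nosed steel pin 8 mm in diameter on the post; its axis is 185 mm above the bench. When out, this point is 21 mm from the post axis towards the stand's +x, 5 mm proud of the sleeve. It moves in with the button, not with the sleeve. Axes as the stand's.
- button (a joint): How far the button is pressed in, m: 0 fully out, about 0.005 flush with the sleeve's outside, 0.005 to 0.0065 while under its wall, end 0.0078. Spring 2 N at 0, 5 N at the end. Pinch the sleeve with one finger pad on the button: once that is about flush, raising the sleeve pushes the round nose under the wall (some 7 N more), which keeps it in until an opening comes over it.
- lift (a joint): Height of the sleeve above its lowest position, m. Up to 0.0165 the button is in the slot (start 0.003 to 0.013). From 0.033 on the probe's tip is above the dish's rim. The parking hole is level with the button at 0.044; end stop 0.056. The hole catches the button within about 1 mm of that height, with the arm turned 0.65 rad clockwise (from above) from the stand's +y, to about 0.06 rad.
- dish: Low round glass dish, 98 mm across, 40 mm high, 120 g, standing on the bench around the probe. Origin: centre of its underside. The probe's tip is 10 mm above the bench at lift 0. The sleeve's turn about the post goes from 0.44 rad anticlockwise to 0.85 rad clockwise of arm along +y.
- buffer: Small white plastic bottle, 38 mm across, 75 mm high, beside the stand's base on its -y side; leave it. Origin: centre of underside.
- vial: Small amber glass vial, 26 mm across, 52 mm high, on the -x side of the stand; leave it. Origin: centre of underside.
- weight: Small brass weight, 28 mm across, 38 mm high, on the +x side of the stand; leave it. Origin: centre of underside.
There are look-alikes about, which are no part of the job. What is shaped like the stand but orange is not meant.

How it is judged:
By the outcome, as a careful person would: the job done as asked, in the order asked, and still so for the second after the job is handed in, with the robot touching nothing.
It also fails if it takes over 72 s, if anything falls off the work surface, if the arm or the gripper's body presses on something with over 40 N, if the wrist force passes 120 N, or if a joint passes its speed limit or range.

## Working session

There is one attempt and no reset: what is moved stays moved. The work goes in short steps, Python scripts to look and compute and a tool call to move; the robot and the scene stay as the last step left them, time stands still between calls to the robot, and variables do not carry over. Pictures are saved under pics/ and viewed, and the job is handed in when it is done.

Besides the shell and the picture viewer there is one more tool, called after ">>>" by a JSON object that holds its "api" and its "payload", one argument or row to a line. move_arm: Moves the arm, as the interface text tells. Shifts and turns lie within -1 to 1; 1 stands for 500 mm of shift or 30 degrees of turn. Its arguments: {"type":"object","properties":{"moves":{"type":"array","items":{"type":"array","items":{"type":"array","items":{"type":"number"}}}}},"required":["moves"]}

```bash
ls; mkdir -p pics
python3 - <<'E'
from workcell import *
import cv2,numpy as np,pickle
print(get_obs())
for n in ("scene","top"):
    c=camera(n); pickle.dump(c,open(n+'.pkl','wb'))
    cv2.imwrite(f'pics/{n}0.png',c['pixels'][:,:,::-1]); print(n,c['fx'],c['fy'],c['cx'],c['cy'],c['extrinsics'])
E
```

```text
pics
{'clock': 0.0, 'joint_pos': array([-1.30103449e+00,  2.41411191e-01,  3.71203697e-03,  1.33519445e+00,
        3.59258209e-05,  1.57079468e+00]), 'joint_vel': array([ 0.00082478,  0.00046031, -0.0013868 ,  0.00191784,  0.00315636,
        0.00017062]), 'tau': array([-1.41318492e-04, -3.72316110e+01,  2.52408868e+01,  1.68390427e-02,
        1.57566969e-04, -2.79268043e-06]), 'eef_pos': array([ 0.13309769, -0.48132349,  0.24140917]), 'tool_rot': array([ 9.90916698e-01,  1.34473034e-01, -1.23212488e-04, -1.04153154e-03]), 'ft_force': array([0.70404395, 0.12709722, 1.29724201]), 'ft_torque': array([ 0.02682606, -0.0405368 ,  0.02581438]), 'grip_width': 0.08555175658036501}
scene 494.0208892590687 494.0208892590687 327.27058305567067 206.54696785966775 [[-0.7697373   0.41267783 -0.48703336  0.91261721]
 [ 0.63835585  0.49460558 -0.58980262  0.44180861]
 [-0.00250905 -0.76489367 -0.64415167  0.68665627]
 [ 0.          0.          0.          1.        ]]
top 438.9765309238238 438.9765309238238 318.8891581981629 201.51579697300474 [[-2.46675370e-02 -9.86039942e-01  1.64671627e-01  3.88740671e-01]
 [-9.99695572e-01  2.44172294e-02 -3.54441196e-03 -5.57071567e-02]
 [-5.25893117e-04 -1.64708928e-01 -9.86342077e-01  8.30176427e-01]
 [ 0.00000000e+00  0.00000000e+00  0.00000000e+00  1.00000000e+00]]
```

View pics/scene0.png

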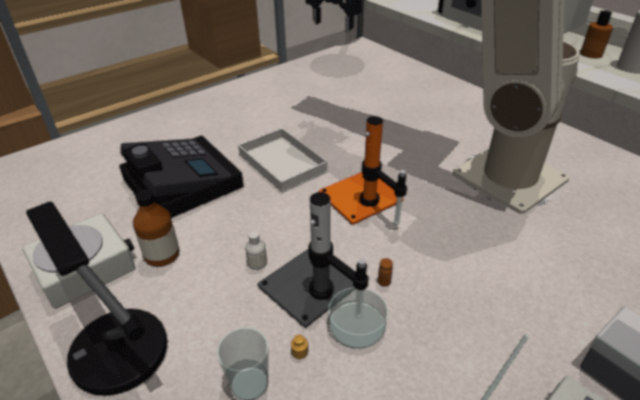

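View pics/top0.png

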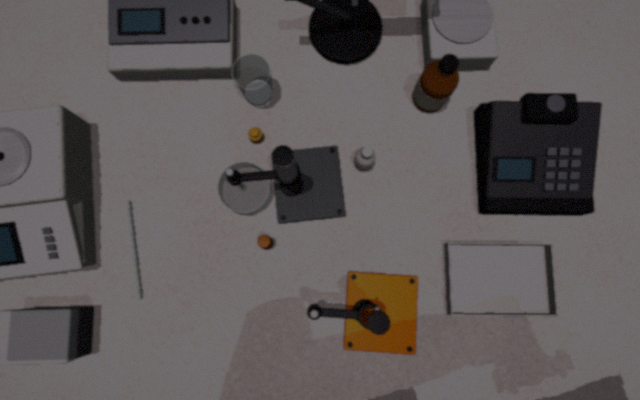

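The scene picture shows the dark-based stand with its grey sleeve at about (318,225) and the orange look-alike at (372,150). In the top view they are at (285,160) and (372,318). The grey stand fits: it has the dish at (357,318), the brass weight at (299,346), the vial at (385,272) and the buffer at (256,252) around it. I'll enlarge it to confirm and measure it.

```bash
cat > h.py <<'E'
import numpy as np,cv2,pickle
def ray(c,u,v):
    d=np.array([(u-c['cx'])/c['fx'],(v-c['cy'])/c['fy'],1.]);E=c['extrinsics'];return E[:3,3],E[:3,:3]@d
def onz(c,u,v,z):
    o,d=ray(c,u,v);return o+d*(z-o[2])/d[2]
def proj(c,p):
    E=c['extrinsics'];q=E[:3,:3].T@(np.array(p)-E[:3,3]);return q[0]/q[2]*c['fx']+c['cx'],q[1]/q[2]*c['fy']+c['cy']
def pts(c):
    z=c['range_z'];v,u=np.mgrid[:400,:640];P=np.stack([(u-c['cx'])/c['fx']*z,(v-c['cy'])/c['fy']*z,z],-1)
    return P@c['extrinsics'][:3,:3].T+c['extrinsics'][:3,3]
def crop(c,u0,u1,v0,v1,s,f):
    cv2.imwrite(f,cv2.resize(c['pixels'][v0:v1,u0:u1,::-1],None,fx=s,fy=s,interpolation=cv2.INTER_CUBIC))
E
python3 - <<'E'
from h import *
s=pickle.load(open('scene.pkl','rb'));t=pickle.load(open('top.pkl','rb'))
crop(s,250,410,180,360,3.3,'pics/sc.png');crop(t,200,390,110,260,4,'pics/tc.png')
# dark base plate in top
P=pts(t);hsv=cv2.cvtColor(t['pixels'],cv2.COLOR_RGB2HSV)
roi=np.zeros((400,640),bool);roi[130:240,210:360]=1
m=roi&(abs(P[...,2]-.012)<.005)&(hsv[...,2]<90)
print(m.sum())
X=P[m][:,:2]; r=cv2.minAreaRect((X*1000).astype(np.float32));print('plate',r,cv2.boxPoints(r))
m2=roi&(P[...,2]>.18);Q=P[m2];print(m2.sum(),np.percentile(Q,[5,50,95],axis=0))
top=Q[Q[:,2]>np.percentile(Q[:,2],70)-.004];print(top.mean(0), cv2.minEnclosingCircle((top[:,:2]*1000).astype(np.float32)))
# scene: points of sleeve
P=pts(s);roi=np.zeros((400,640),bool);roi[185:300,290:345]=1
m=roi&(P[...,2]>.14)&(P[...,2]<.25)
Q=P[m];print(np.percentile(Q,[1,50,99],axis=0))
E
```

```text
3973
plate ((552.367431640625, -1.2928466796875), (255.31080627441406, 195.98219299316406), 80.25750732421875) [[ 434.18765  -110.52514 ]
 [ 627.34344  -143.68932 ]
 [ 670.54724   107.939445]
 [ 477.39142   141.10362 ]]
585 [[ 0.38874067 -0.05570716  0.18918803]
 [ 0.55230713 -0.00967854  0.22226799]
 [ 0.57006952  0.00569462  0.83017643]]
[ 0.53337585 -0.01408668  0.31165585] ((480.5215148925781, -27.781139373779297), 95.93543243408203)
[[ 0.54519314 -0.01795758  0.14113115]
 [ 0.56537646  0.00440702  0.19309753]
 [ 0.57564496  0.01120717  0.22450115]]
```

View pics/sc.png

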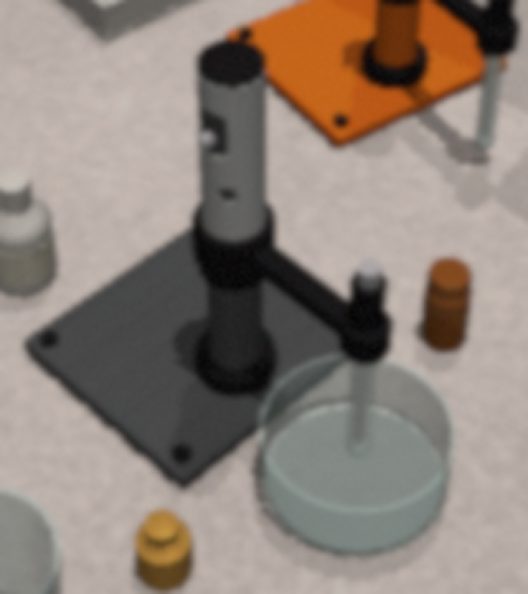

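View pics/tc.png

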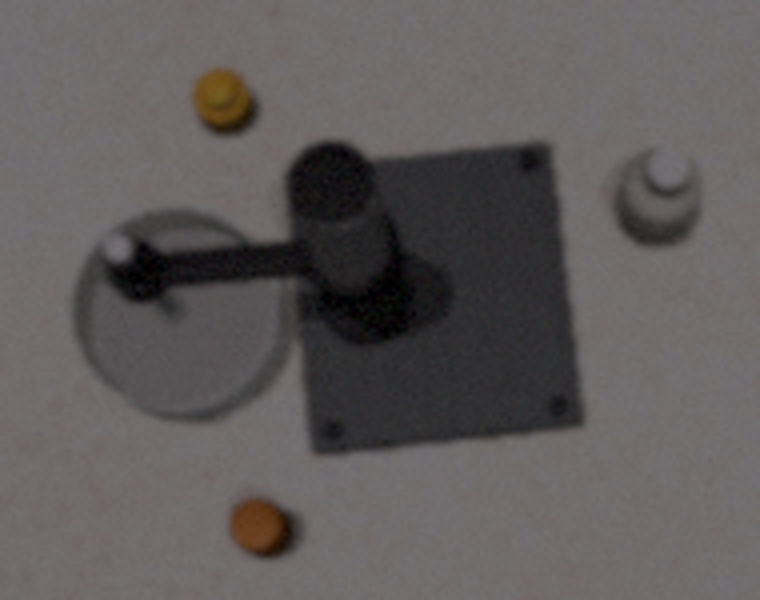

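The crops confirm the grey stand. In the scene crop the button sits in the slot at (210,137), with the parking hole below it at (228,195). In the top crop, three plate corners are clear at (548,148), (580,424) and (315,452), and the black cap disc is at (332,181).

Run:
```python
from h import *
s=pickle.load(open('scene.pkl','rb'));t=pickle.load(open('top.pkl','rb'))
P=pts(t)
tc=lambda a,b:(200+(a+.5)/4-.5,110+(b+.5)/4-.5)
sc=lambda a,b:(250+(a+.5)/3.3-.5,180+(b+.5)/3.3-.5)
C=[onz(t,*tc(a,b),.012)[:2] for a,b in((548,148),(580,424),(315,452))]
print('top corners',np.round(C,4),np.linalg.norm(C[0]-C[1]),np.linalg.norm(C[1]-C[2]))
# stand frame: TR=(70,-96) BR=(-70,-96) BL=(-70,34)
x=C[0]-C[1];y=C[2]-C[1];a1=np.arctan2(x[1],x[0]);a2=np.arctan2(-y[0],y[1]);print('yaw',a1,a2)
M=np.array([[.07,-.096],[-.07,-.096],[-.07,.034]])
def fit(C):
    C=np.array(C);a=M[:len(C)]-M[:len(C)].mean(0);b=C-C.mean(0)
    th=np.arctan2((a[:,0]*b[:,1]-a[:,1]*b[:,0]).sum(),(a*b).sum());R=np.array([[np.cos(th),-np.sin(th)],[np.sin(th),np.cos(th)]])
    return th,C.mean(0)-R@M[:len(C)].mean(0)
print('fit top',fit(C))
# scene corners: (182,487): +x,+y? ; (28,345)
D=[onz(s,*sc(a,b),.012)[:2] for a,b in((182,487),(28,345))];print('scene corners',D,np.linalg.norm(D[0]-D[1]))
# cap: radius in top view -> height; both-view triangulation of cap centre
def tri(us,ut):
    o1,d1=ray(s,*us);o2,d2=ray(t,*ut);A=np.stack([d1,-d2],1);k=np.linalg.lstsq(A,o2-o1,rcond=None)[0]
    p,q=o1+k[0]*d1,o2+k[1]*d2;return (p+q)/2,np.linalg.norm(p-q)
print('cap',tri(sc(232,62),tc(332,181)))
for n,(a,b) in dict(probehead=((368,268),(117,247)),).items(): print(n,tri(sc(*a),tc(*b)))
u,v=map(int,tc(332,181));Q=P[v-4:v+5,u-4:u+5];print('cap z depth',np.median(Q.reshape(-1,3),0))
# button
Ps=pts(s)
for a,b in((208,137),(228,195),(235,150)):
    u,v=map(round,sc(a,b));print(a,b,np.median(Ps[v-1:v+2,u-1:u+2].reshape(-1,3),0))
for n,(a,b),z in(('vial',(260,520),.045),('weight',(223,95),.03),('buffer',(668,168),.075),('dish',(183,312),.03)):print(n,onz(t,*tc(a,b),z))
```

```text
top corners [[ 0.6319 -0.0955]
 [ 0.4973 -0.1063]
 [ 0.4871  0.0183]] 0.13502929375137657 0.12502251093325173
yaw 0.0802550900217407 0.08130622607299186
fit top (np.float64(0.08146128105576658), array([ 0.55771286, -0.00680393]))
scene corners [array([0.62743933, 0.03743793]), array([ 0.63494888, -0.08923841])] 0.1268987386280634
cap (array([ 0.55821813, -0.00668378,  0.22156081]), np.float64(0.0028926177448055646))
probehead (array([0.55257869, 0.08296153, 0.15564841]), np.float64(0.0012555007685972936))
cap z depth [ 0.56029829 -0.00695291  0.22256255]
208 137 [ 0.57402302 -0.00233022  0.18777956]
228 195 [0.56812821 0.0040603  0.15134594]
235 150 [0.56638408 0.00726961 0.18156882]
vial [0.45318151 0.04014918 0.045     ]
weight [0.65635512 0.05865837 0.03      ]
buffer [ 0.60261307 -0.14547638  0.075     ]
dish [0.55187219 0.0773229  0.03      ]
```

The measurements agree on these values:

| Quantity | Value |
|---|---|
| Post axis | about (0.558, -0.007), from the plate and the cap |
| Yaw | about 0.075 |
| Cap height | about 0.222, so lift is about 11 mm |
| Probe distance from the axis | 90 mm, as specified |

The plan is to grip from above with the jaws along the stand's x, which puts one pad on the button. I'll approach high first.

>>> {"api": "move_arm", "payload": {
  "moves": [
    [[0.053,0.06,0.015,0,0,0.164,-1],[0.053,0.06,0.015,0,0,0.164,-1],[0.053,0.06,0.015,0,0,0.164,-1],[0.053,0.06,0.015,0,0,0.164,-1],[0.053,0.06,0.015,0,0,0.164,-1],[0.053,0.06,0.015,0,0,0.164,-1],[0.053,0.06,0.015,0,0,0.164,-1],[0.053,0.06,0.015,0,0,0.164,-1]]
  ]
}}

```text
clock: 0.77
eef_pos: [0.3427, -0.2356, 0.2968]
tool_rot: [0.885, 0.466, -0.004, -0.005]
ft_force: [1.7, -0.5, 0.4]
grip_width: 0.0853
```

Run:
```python
from h import *
from scipy.optimize import brentq
s=pickle.load(open('scene.pkl','rb'))
sc=lambda a,b:(250+(a+.5)/3.3-.5,180+(b+.5)/3.3-.5)
ax=np.array([.558,-.0068])
def cyl(u,v,r):
    o,d=ray(s,u,v);w=o[:2]-ax;a=d[:2]@d[:2];b=w@d[:2];c=w@w-r*r;k=(-b-np.sqrt(b*b-a*c))/a;return o+k*d
for n,p,r in(('button',(208,137),.0195),('hole',(228,195),.016),('slot',(213,134),.016)):
    q=cyl(*sc(*p),r);print(n,q,np.arctan2(q[1]-ax[1],q[0]-ax[0]))
crop(s,300,345,190,255,9,'pics/sl.png')
```

```text
button [ 5.76306238e-01 -8.19919564e-05  1.90686465e-01] 0.35172022635386
hole [0.569108   0.00471574 0.15318904] 0.803419077104296
slot [ 0.57283352 -0.00080277  0.19004467] 0.384210286355987
```

View pics/sl.png

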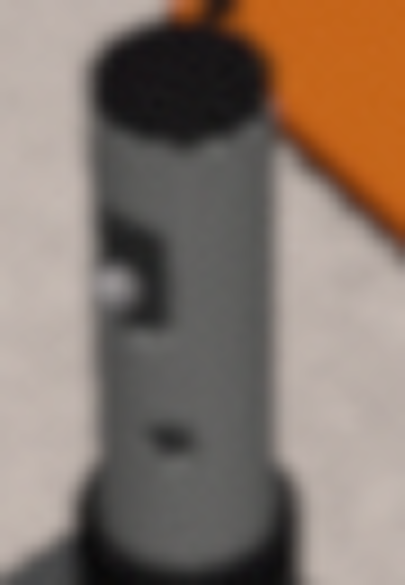

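The enlarged view shows the button at (118,287) inside the slot, which spans rows 215–325. The parking hole is at (172,440), and everything fits the description. I'll carry on to a point above the post.

>>> {"api": "move_arm", "payload": {
  "moves": [
    [[0.054,0.057,0.002,0,0,0.162,-1],[0.054,0.057,0,0,0,0.162,-1],[0.054,0.057,0,0,0,0.162,-1],[0.054,0.057,0,0,0,0.162,-1],[0.054,0.057,0,0,0,0.162,-1],[0.054,0.057,0,0,0,0.162,-1],[0.054,0.057,0,0,0,0.162,-1],[0.054,0.057,0,0,0,0.162,-1]]
  ]
}}

```text
clock: 1.43
eef_pos: [0.5657, 0.0073, 0.298]
tool_rot: [0.665, 0.746, -0.005, -0.003]
ft_force: [-0.1, -1.0, 0.6]
grip_width: 0.0855
```

>>> {"api": "move_arm", "payload": {
  "moves": [
    [[0,0,0,0,0,0,-1],[0,0,0,0,0,0,-1]]
  ]
}}

```text
clock: 1.6
eef_pos: [0.5696, 0.0143, 0.2937]
tool_rot: [0.661, 0.75, -0.006, -0.005]
ft_force: [-0.0, -0.4, 0.5]
grip_width: 0.0854
```

```bash
cat > st.py <<'E'
from workcell import *
import numpy as np
from scipy.spatial.transform import Rotation as R
o=get_obs();r=R.from_quat(o['tool_rot']).as_matrix()
print('t',round(o['clock'],2),'p',o['eef_pos'].round(4),'yaw y',round(np.arctan2(r[1,1],r[0,1]),4),'z',r[:,2].round(4),'F',o['ft_force'].round(1),'T',o['ft_torque'].round(2),'w',round(o['grip_width'],4),'q',o['joint_pos'].round(2))
E
python3 st.py
```

```text
t 1.6 p [0.5696 0.0143 0.2937] yaw y 0.1267 z [-0.0148 -0.0022 -0.9999] F [-0.  -0.4  0.5] T [0.   0.   0.04] w 0.0854 q [ 0.03  0.38  0.34  1.54 -0.    1.47]
```

>>> {"api": "move_arm", "payload": {
  "moves": [
    [[-0.012,-0.021,0,0.002,-0.014,-0.05,-1],[-0.012,-0.021,0,0.002,-0.014,-0.05,-1],[0,0,0,0,0,0,-1],[0,0,0,0,0,0,-1]]
  ]
}}

```text
clock: 1.93
eef_pos: [0.5556, -0.007, 0.2904]
tool_rot: [0.681, 0.732, -0.002, -0.003]
ft_force: [-0.5, -0.1, 0.4]
grip_width: 0.0855
```

```bash
python3 st.py
```

```text
t 1.93 p [ 0.5556 -0.007   0.2904] yaw y 0.0723 z [-6.4e-03  7.0e-04 -1.0e+00] F [-0.5 -0.1  0.4] T [ 0.02 -0.04 -0.02] w 0.0855 q [-0.01  0.35  0.27  1.5   0.    1.49]
```

>>> {"api": "move_arm", "payload": {
  "moves": [
    [[0.002,0,-0.028,0,-0.008,0,-1],[0.002,0,-0.028,0,-0.006,0,-1],[0.001,0,-0.028,0,0,0,-1],[0,0,-0.028,0,0,0,-1],[0,0,-0.028,0,0,0,-1],[0,0,-0.028,0,0,0,-1],[0,0,-0.016,0,0,0,-1],[0,0,0,0,0,0,-1]]
  ]
}}

```text
clock: 2.6
eef_pos: [0.5572, -0.0098, 0.1981]
tool_rot: [0.683, 0.73, 0.003, 0.002]
ft_force: [-0.4, -0.7, -0.6]
grip_width: 0.0853
```

```bash
python3 st.py
python3 - <<'E'
from h import *
from workcell import *
s=camera('scene');t=camera('top')
a=cv2.resize(s['pixels'][100:300,230:430,::-1],(400,400),interpolation=cv2.INTER_CUBIC)
b=cv2.resize(t['pixels'][90:240,200:350,::-1],(400,400),interpolation=cv2.INTER_CUBIC)
cv2.imwrite('pics/a1.png',np.hstack([a,b]))
E
```

```text
t 2.6 p [ 0.5572 -0.0098  0.1981] yaw y 0.067 z [ 0.0067  0.0019 -1.    ] F [-0.4 -0.7 -0.6] T [-0.01  0.01 -0.03] w 0.0853 q [-0.02  0.37  0.07  1.26  0.    1.49]
```

View pics/a1.png

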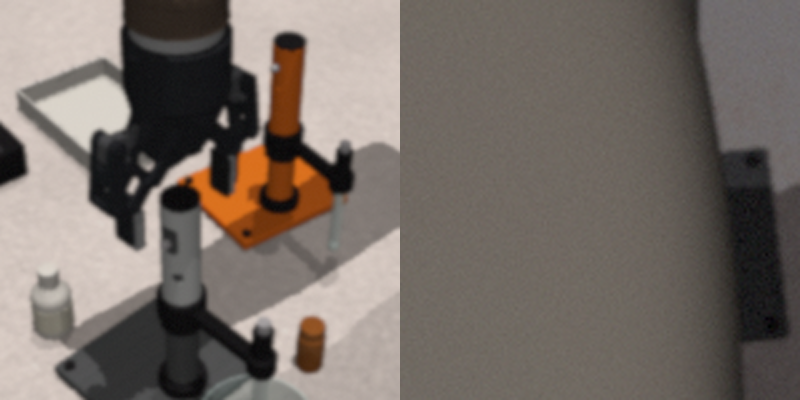

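The fingers straddle the sleeve: tips at (130,230) and (225,180), cap at (180,197), midway between them. I'll go on down with small corrections.

>>> {"api": "move_arm", "payload": {
  "moves": [
    [[0.001,0.003,-0.018,-0.002,0.006,0.005,-1],[0.001,0.003,-0.018,-0.002,0.004,0,-1],[0,0,-0.008,0,0,0,-1],[0,0,0,0,0,0,-1],[0,0,0,0,0,0,-1]]
  ]
}}

```text
clock: 3.12
eef_pos: [0.5615, -0.0064, 0.1789]
tool_rot: [0.682, 0.731, 0.003, 0.004]
ft_force: [0.6, -0.5, -0.2]
grip_width: 0.0854
```

```bash
python3 st.py
```

```text
t 3.12 p [ 0.5615 -0.0064  0.1789] yaw y 0.0701 z [ 9.9e-03 -4.0e-04 -1.0e+00] F [ 0.6 -0.5 -0.2] T [-0.01  0.01  0.  ] w 0.0854 q [-0.01  0.39  0.04  1.22 -0.    1.49]
```

>>> {"api": "move_arm", "payload": {
  "moves": [
    [[-0.004,0,-0.008,0,0.012,0.003,-1],[-0.003,0,-0.004,0,0.008,0,-1],[0,0,0,0,0,0,-1],[0,0,0,0,0,0,-1]]
  ]
}}

```text
clock: 3.45
eef_pos: [0.5579, -0.0063, 0.1728]
tool_rot: [0.681, 0.732, -0.0, -0.0]
ft_force: [-0.1, -0.1, -0.5]
grip_width: 0.0853
```

```bash
python3 st.py
```

```text
t 3.45 p [ 0.5579 -0.0063  0.1728] yaw y 0.072 z [-1.e-03 -4.e-04 -1.e+00] F [-0.1 -0.1 -0.5] T [-0.   -0.04  0.02] w 0.0853 q [-0.01  0.39  0.03  1.21 -0.    1.49]
```

>>> {"api": "move_arm", "payload": {
  "moves": [
    [[0,0,0,0,0,0,-0.03],[0,0,0,0,0,0,-0.03],[0,0,0,0,0,0,-0.03],[0,0,0,0,0,0,-0.03],[0,0,0,0,0,0,-0.03]]
  ]
}}

```text
clock: 3.87
eef_pos: [0.5582, -0.0064, 0.1733]
tool_rot: [0.681, 0.732, -0.0, 0.0]
ft_force: [-0.1, -0.8, 0.2]
grip_width: 0.044
```

>>> {"api": "move_arm", "payload": {
  "moves": [
    [[0,0,0,0,0,0,0.08],[0,0,0,0,0,0,0.08],[0,0,0,0,0,0,0.14],[0,0,0,0,0,0,0.14]]
  ]
}}

```text
clock: 4.2
eef_pos: [0.5602, -0.0063, 0.1742]
tool_rot: [0.681, 0.732, 0.002, 0.002]
ft_force: [0.7, 0.3, -0.1]
grip_width: 0.0366
```

```bash
python3 st.py;python3 - <<'E'
from h import *
from workcell import *
s=camera('scene')
crop(s,270,370,150,270,5,'pics/a2.png')
E
```

```text
t 4.2 p [ 0.5602 -0.0063  0.1742] yaw y 0.0719 z [ 4.7e-03 -2.0e-04 -1.0e+00] F [ 0.7  0.3 -0.1] T [-0.01 -0.13 -0.02] w 0.0366 q [-0.01  0.39  0.04  1.21 -0.    1.49]
```

View pics/a2.png

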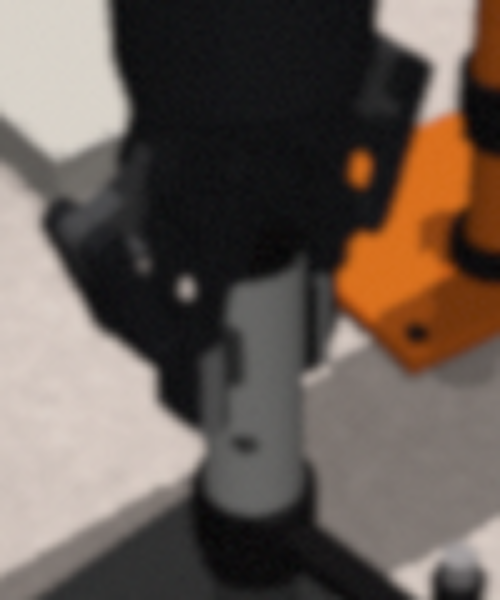

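The pad lies over the slot and button at (215,385), and its lower edge at (213,430) is below the slot. The forces are tiny. I'll close fully now.

>>> {"api": "move_arm", "payload": {
  "moves": [
    [[-0.002,0,0,0,0.008,0,0.2],[-0.001,0,0,0,0.004,0,0.24],[0,0,0,0,0,0,0.3],[0,0,0,0,0,0,1],[0,0,0,0,0,0,1],[0,0,0,0,0,0,1]]
  ]
}}

```text
clock: 4.75
eef_pos: [0.5587, -0.0064, 0.1747]
tool_rot: [0.681, 0.732, -0.001, -0.0]
ft_force: [0.4, 0.4, 0.3]
grip_width: 0.0305
```

```bash
python3 st.py
```

```text
t 4.75 p [ 0.5587 -0.0064  0.1747] yaw y 0.0716 z [-1.4e-03 -3.0e-04 -1.0e+00] F [0.4 0.4 0.3] T [ 0.04 -0.37 -0.06] w 0.0305 q [-0.01  0.39  0.04  1.22 -0.    1.49]
```

>>> {"api": "move_arm", "payload": {
  "moves": [
    [[0,0,0.005,0,0,0,1],[0,0,0.005,0,0,0,1],[0,0,0.005,0,0,0,1]]
  ]
}}

```text
clock: 5.0
eef_pos: [0.5586, -0.0064, 0.1783]
tool_rot: [0.681, 0.732, -0.002, -0.002]
ft_force: [3.9, -0.3, -9.9]
grip_width: 0.0303
```

```bash
python3 st.py
```

```text
t 5.0 p [ 0.5586 -0.0064  0.1783] yaw y 0.0715 z [-4.6e-03 -1.0e-04 -1.0e+00] F [ 3.9 -0.3 -9.9] T [ 0.05 -1.57 -0.01] w 0.0303 q [-0.01  0.39  0.05  1.23 -0.    1.49]
```

>>> {"api": "move_arm", "payload": {
  "moves": [
    [[0,0,0.006,0,0.006,0,1],[0,0,0.006,0,0,0,1]]
  ]
}}

```text
clock: 5.17
eef_pos: [0.5589, -0.0064, 0.1827]
tool_rot: [0.681, 0.732, -0.003, -0.003]
ft_force: [4.8, 0.2, -12.6]
grip_width: 0.0307
```

>>> {"api": "move_arm", "payload": {
  "moves": [
    [[0,0,0.006,0,0.006,0,1],[0,0,0.006,0,0,0,1]]
  ]
}}

```text
clock: 5.33
eef_pos: [0.5592, -0.0063, 0.188]
tool_rot: [0.681, 0.732, -0.005, -0.005]
ft_force: [3.3, -0.4, -10.9]
grip_width: 0.0303
```

>>> {"api": "move_arm", "payload": {
  "moves": [
    [[0,0,0.006,0,0,0,1],[0,0,0.006,0,0,0,1]]
  ]
}}

```text
clock: 5.5
eef_pos: [0.5592, -0.0063, 0.1943]
tool_rot: [0.681, 0.732, -0.005, -0.005]
ft_force: [3.2, 0.0, -10.8]
grip_width: 0.0302
```

```bash
python3 st.py
```

```text
t 5.5 p [ 0.5592 -0.0063  0.1943] yaw y 0.0715 z [-1.420e-02  1.000e-04 -9.999e-01] F [  3.2   0.  -10.8] T [ 0.07 -1.79 -0.08] w 0.0302 q [-0.01  0.39  0.09  1.28 -0.    1.49]
```

>>> {"api": "move_arm", "payload": {
  "moves": [
    [[0,0,0.006,0,-0.01,0,1],[0,0,0.006,0,-0.01,0,1],[0,0,0.004,0,-0.008,0,1]]
  ]
}}

```text
clock: 5.75
eef_pos: [0.5584, -0.0063, 0.203]
tool_rot: [0.681, 0.732, -0.0, -0.0]
ft_force: [4.0, -0.6, -11.7]
grip_width: 0.0303
```

```bash
python3 st.py;python3 - <<'E'
from h import *
from workcell import *
s=camera('scene');t=camera('top')
pickle.dump(s,open('s3.pkl','wb'))
crop(s,270,390,130,310,3.3,'pics/a3.png')
E
```

```text
t 5.75 p [ 0.5584 -0.0063  0.203 ] yaw y 0.0714 z [-4.e-04  0.e+00 -1.e+00] F [  4.   -0.6 -11.7] T [ 0.02 -1.34 -0.03] w 0.0303 q [-0.01  0.38  0.09  1.29  0.    1.49]
```

View pics/a3.png

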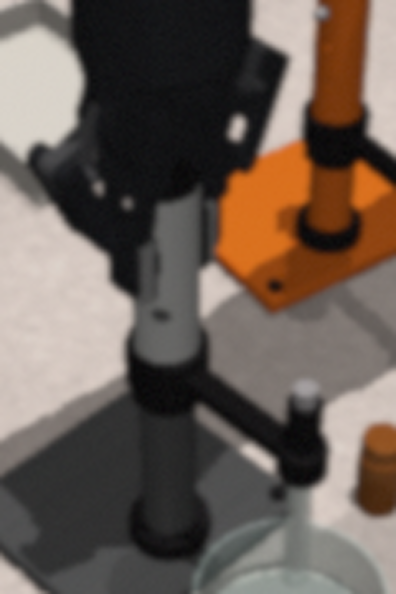

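Run:
```python
from h import *
s=pickle.load(open('scene.pkl','rb'));t=pickle.load(open('top.pkl','rb'))
ax=np.array([.558,-.0068]);yaw=.075
def P(r,a,z): return np.array([ax[0]+r*np.cos(a+yaw),ax[1]+r*np.sin(a+yaw),z])
c9=lambda a,b:(300+(a+.5)/9-.5,190+(b+.5)/9-.5)
pb=proj(s,P(.0185,0,.185));ob=c9(118,287);off=np.array(ob)-pb;print('button off px',off)
sl=-.02
for L in(.009,.011,.013):
    h=.185-.044+L
    print(L,'hole',np.array(proj(s,P(.0155,sl+.65,h)))+off-c9(172,440),'captop',np.array(proj(s,P(0,0,.211+L)))+off-c9(182,82),
     'slotbotR',np.array(proj(s,P(.016,sl+.7,h+.0225)))+off-c9(168,325),'slottopR',np.array(proj(s,P(.016,sl+.7,h+.0495)))+off-c9(168,228))
s3=pickle.load(open('s3.pkl','rb'));c3=lambda a,b:(270+(a+.5)/3.3-.5,130+(b+.5)/3.3-.5)
for L in(.037,.039,.041):print(L,'hole',np.array(proj(s,P(.0155,sl+.65,.141+L)))+off-c3(160,315))
crop(s3,300,345,190,250,10,'pics/a3b.png')
```

```text
button off px [ 2.15631568 -0.75646314]
0.009 hole [1.32060876 0.71421319] captop [ 1.45516204 -0.43114308] slotbotR [2.00182234 3.16718469] slottopR [1.73993586 0.68065569]
0.011 hole [ 1.30159625 -0.21141491] captop [ 1.43746564 -1.47033607] slotbotR [1.98283708 2.20559877] slottopR [ 1.72004562 -0.32676685]
0.013 hole [ 1.28252002 -1.14014547] captop [ 1.41970722 -2.51317045] slotbotR [1.96378692 1.24072591] slottopR [ 1.70008577 -1.33771435]
0.037 hole [1.57881873 0.80568581]
0.039 hole [ 1.55888407 -0.16483765]
0.041 hole [ 1.53888099 -1.1386922 ]
```

View pics/a3b.png

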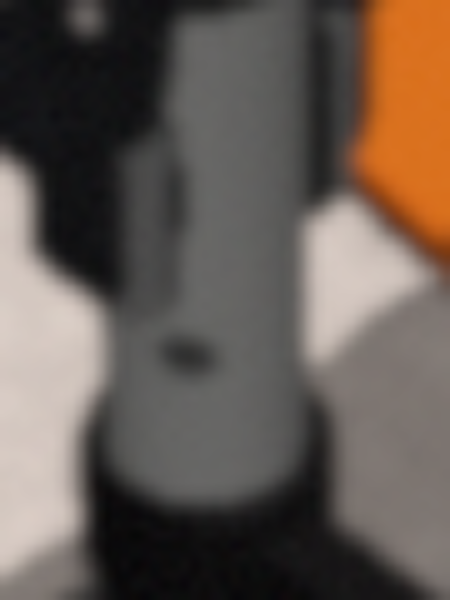

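Vision puts the lift at about 38.7 mm now. The catching window is only ±1 mm, so I'll feel for the end stop (56 mm) gently and come back down 12 mm from it.

>>> {"api": "move_arm", "payload": {
  "moves": [
    [[0,0,0.006,0,0,0,1],[0,0,0.006,0,-0.004,0,1],[0,0,0.006,0,-0.004,0,1],[0,0,0.006,0,-0.004,0,1]]
  ]
}}

```text
clock: 6.18
eef_pos: [0.558, -0.0064, 0.216]
tool_rot: [0.681, 0.732, 0.002, 0.002]
ft_force: [5.4, 0.1, -11.7]
grip_width: 0.0309
```

```bash
python3 st.py
```

```text
t 6.18 p [ 0.558  -0.0064  0.216 ] yaw y 0.0714 z [ 0.006 -0.    -1.   ] F [  5.4   0.1 -11.7] T [ 0.   -1.22 -0.01] w 0.0309 q [-0.01  0.36  0.11  1.31  0.    1.49]
```

>>> {"api": "move_arm", "payload": {
  "moves": [
    [[0,0,0.004,0,0.005,0,1]]
  ]
}}

```text
clock: 6.27
eef_pos: [0.5581, -0.0064, 0.2183]
tool_rot: [0.681, 0.732, 0.001, 0.001]
ft_force: [4.5, -0.4, -10.0]
grip_width: 0.0303
```

>>> {"api": "move_arm", "payload": {
  "moves": [
    [[0,0,0.003,0,0.003,0,1]]
  ]
}}

```text
clock: 6.35
eef_pos: [0.5581, -0.0064, 0.219]
tool_rot: [0.681, 0.732, 0.0, 0.001]
ft_force: [7.9, -0.8, -24.3]
grip_width: 0.0304
```

>>> {"api": "move_arm", "payload": {
  "moves": [
    [[0,0,0.003,0,0,0,1]]
  ]
}}

```text
clock: 6.43
eef_pos: [0.5581, -0.0064, 0.2189]
tool_rot: [0.681, 0.732, -0.0, -0.0]
ft_force: [7.4, -0.2, -20.3]
grip_width: 0.0304
```

The end stop is felt at TCP z = 0.2189 (20–24 N). I'll go down 12 mm to 0.2069.

>>> {"api": "move_arm", "payload": {
  "moves": [
    [[0,0,-0.004,0,0,0,1],[0,0,-0.005,0,0,0,1],[0,0,-0.005,0,0,0,1],[0,0,-0.003,0,0,0,1]]
  ]
}}

```text
clock: 6.77
eef_pos: [0.5583, -0.0064, 0.2166]
tool_rot: [0.681, 0.732, 0.002, 0.002]
ft_force: [0.2, -0.4, -0.0]
grip_width: 0.0304
```

```bash
python3 st.py
```

```text
t 6.77 p [ 0.5583 -0.0064  0.2166] yaw y 0.0714 z [ 4.8e-03 -1.0e-04 -1.0e+00] F [ 0.2 -0.4 -0. ] T [ 0.02 -0.14 -0.1 ] w 0.0304 q [-0.01  0.36  0.11  1.31 -0.    1.49]
```

>>> {"api": "move_arm", "payload": {
  "moves": [
    [[0,0,-0.006,0,0.004,0,1],[0,0,-0.006,0,0.004,0,1],[0,0,-0.005,0,0,0,1]]
  ]
}}

```text
clock: 7.02
eef_pos: [0.5583, -0.0064, 0.2118]
tool_rot: [0.681, 0.732, 0.002, 0.002]
ft_force: [-2.0, -0.4, 5.7]
grip_width: 0.0302
```

```bash
python3 st.py
```

```text
t 7.02 p [ 0.5583 -0.0064  0.2118] yaw y 0.0714 z [ 5.1e-03 -2.0e-04 -1.0e+00] F [-2.  -0.4  5.7] T [ 0.08  0.29 -0.09] w 0.0302 q [-0.01  0.37  0.1   1.3  -0.    1.49]
```

>>> {"api": "move_arm", "payload": {
  "moves": [
    [[0,0,-0.005,0,0.004,0,1],[0,0,-0.004,0,0.004,0,1],[0,0,0,0,0,0,1]]
  ]
}}

```text
clock: 7.27
eef_pos: [0.5584, -0.0064, 0.2075]
tool_rot: [0.681, 0.732, 0.001, 0.001]
ft_force: [0.3, -0.7, 0.3]
grip_width: 0.0304
```

```bash
python3 st.py
```

```text
t 7.27 p [ 0.5584 -0.0064  0.2075] yaw y 0.0714 z [ 2.1e-03 -2.0e-04 -1.0e+00] F [ 0.3 -0.7  0.3] T [ 0.02 -0.35 -0.07] w 0.0304 q [-0.01  0.37  0.09  1.29 -0.    1.49]
```

Lift is about 44.6 mm. Next is the clockwise swing, checking height and torque as I go.

>>> {"api": "move_arm", "payload": {
  "moves": [
    [[0,0,-0.001,0,0,-0.06,1],[0,0,-0.001,0,0,-0.08,1],[0,0,0,0,0,-0.08,1],[0,0,0,0,0,-0.08,1]]
  ]
}}

```text
clock: 7.6
eef_pos: [0.5586, -0.0063, 0.2054]
tool_rot: [0.738, 0.675, 0.0, 0.001]
ft_force: [-0.7, 1.2, 3.5]
grip_width: 0.0303
```

```bash
python3 st.py
```

```text
t 7.6 p [ 0.5586 -0.0063  0.2054] yaw y -0.0897 z [ 1.3e-03 -9.0e-04 -1.0e+00] F [-0.7  1.2  3.5] T [-0.08 -0.13  0.2 ] w 0.0303 q [-0.01  0.37  0.09  1.29 -0.    1.65]
```

>>> {"api": "move_arm", "payload": {
  "moves": [
    [[0,0,0.003,0,0,-0.08,1],[0,0,0.003,0,0,-0.08,1],[0,0,0.001,0,0,-0.08,1],[0,0,0.001,0,0,-0.08,1]]
  ]
}}

```text
clock: 7.93
eef_pos: [0.5588, -0.0064, 0.2049]
tool_rot: [0.794, 0.608, -0.002, -0.0]
ft_force: [-0.1, 0.6, 2.8]
grip_width: 0.0306
```

```bash
python3 st.py
```

```text
t 7.93 p [ 0.5588 -0.0064  0.2049] yaw y -0.2634 z [-0.0025 -0.0018 -1.    ] F [-0.1  0.6  2.8] T [-0.   -0.22  0.12] w 0.0306 q [-0.01  0.38  0.1   1.29 -0.    1.82]
```

>>> {"api": "move_arm", "payload": {
  "moves": [
    [[0,0,0.005,0,0,0,1],[0,0,0.004,0,0,0,1]]
  ]
}}

```text
clock: 8.1
eef_pos: [0.5588, -0.0065, 0.2058]
tool_rot: [0.794, 0.608, -0.003, -0.001]
ft_force: [3.3, -0.1, -6.4]
grip_width: 0.0302
```

>>> {"api": "move_arm", "payload": {
  "moves": [
    [[0,0,0.003,0,0,-0.08,1],[0,0,0.003,0,0,-0.08,1]]
  ]
}}

```text
clock: 8.27
eef_pos: [0.559, -0.0065, 0.2058]
tool_rot: [0.818, 0.575, -0.004, -0.002]
ft_force: [2.7, -0.4, -7.6]
grip_width: 0.0303
```

```bash
python3 st.py
```

```text
t 8.27 p [ 0.559  -0.0065  0.2058] yaw y -0.3465 z [-0.0088 -0.002  -1.    ] F [ 2.7 -0.4 -7.6] T [-0.17 -1.27  0.14] w 0.0303 q [-0.01  0.38  0.11  1.3  -0.    1.91]
```

>>> {"api": "move_arm", "payload": {
  "moves": [
    [[0,0,0.004,0,-0.01,0,1],[0,0,0.003,0,-0.008,-0.04,1]]
  ]
}}

```text
clock: 8.43
eef_pos: [0.5586, -0.0066, 0.206]
tool_rot: [0.824, 0.566, -0.002, -0.0]
ft_force: [2.9, 0.5, -9.1]
grip_width: 0.0303
```

```bash
python3 st.py
```

```text
t 8.43 p [ 0.5586 -0.0066  0.206 ] yaw y -0.3664 z [-0.0033 -0.0021 -1.    ] F [ 2.9  0.5 -9.1] T [-0.04 -1.22  0.17] w 0.0303 q [-0.01  0.38  0.1   1.3  -0.    1.93]
```

>>> {"api": "move_arm", "payload": {
  "moves": [
    [[0,0,0.004,-0.004,-0.004,0,1],[0,0,0.004,0,-0.002,-0.04,1]]
  ]
}}

```text
clock: 8.6
eef_pos: [0.5585, -0.0066, 0.2079]
tool_rot: [0.83, 0.558, -0.002, 0.001]
ft_force: [3.7, -0.2, -10.2]
grip_width: 0.0301
```

```bash
python3 st.py
```

```text
t 8.6 p [ 0.5585 -0.0066  0.2079] yaw y -0.3874 z [-0.0021 -0.0043 -1.    ] F [  3.7  -0.2 -10.2] T [-0.05 -1.52  0.04] w 0.0301 q [-0.01  0.37  0.1   1.3  -0.    1.95]
```

>>> {"api": "move_arm", "payload": {
  "moves": [
    [[0,0,0,0.006,-0.003,-0.06,1]]
  ]
}}

```text
clock: 8.68
eef_pos: [0.5585, -0.0067, 0.2081]
tool_rot: [0.839, 0.544, -0.001, 0.0]
ft_force: [1.7, -0.6, -3.3]
grip_width: 0.0305
```

>>> {"api": "move_arm", "payload": {
  "moves": [
    [[0,0,0.001,0.004,0,-0.06,1]]
  ]
}}

```text
clock: 8.77
eef_pos: [0.5585, -0.0067, 0.2084]
tool_rot: [0.848, 0.53, -0.0, -0.0]
ft_force: [4.0, 0.7, -11.9]
grip_width: 0.0301
```

```bash
python3 st.py
```

```text
t 8.77 p [ 0.5585 -0.0067  0.2084] yaw y -0.453 z [-7.e-04  6.e-04 -1.e+00] F [  4.    0.7 -11.9] T [-0.11 -1.4   0.18] w 0.0301 q [-0.01  0.37  0.1   1.3   0.    2.01]
```

>>> {"api": "move_arm", "payload": {
  "moves": [
    [[0,0,-0.002,0,0,0,1],[0,0,-0.003,0,0,0,1]]
  ]
}}

```text
clock: 8.93
eef_pos: [0.5586, -0.0067, 0.208]
tool_rot: [0.848, 0.53, 0.001, 0.0]
ft_force: [0.3, 0.2, 0.7]
grip_width: 0.0304
```

>>> {"api": "move_arm", "payload": {
  "moves": [
    [[0,0,0,0,0,-0.02,1]]
  ]
}}

```text
clock: 9.02
eef_pos: [0.5584, -0.0067, 0.2081]
tool_rot: [0.851, 0.526, 0.001, 0.0]
ft_force: [3.7, 0.2, -12.1]
grip_width: 0.0304
```

```bash
python3 st.py
```

```text
t 9.02 p [ 0.5584 -0.0067  0.2081] yaw y -0.4636 z [ 1.3e-03  2.0e-04 -1.0e+00] F [  3.7   0.2 -12.1] T [-0.16 -1.2   0.11] w 0.0304 q [-0.01  0.37  0.1   1.3   0.    2.02]
```

>>> {"api": "move_arm", "payload": {
  "moves": [
    [[0,0,-0.005,0,0,0,1]]
  ]
}}

```text
clock: 9.1
eef_pos: [0.5584, -0.0067, 0.2068]
tool_rot: [0.851, 0.526, 0.001, 0.001]
ft_force: [-0.6, -0.0, 3.5]
grip_width: 0.0305
```

>>> {"api": "move_arm", "payload": {
  "moves": [
    [[0,0,-0.003,0,0,0,1]]
  ]
}}

```text
clock: 9.18
eef_pos: [0.5584, -0.0067, 0.2062]
tool_rot: [0.851, 0.526, 0.001, 0.001]
ft_force: [-1.3, 0.4, 1.0]
grip_width: 0.0301
```

```bash
python3 st.py
```

```text
t 9.18 p [ 0.5584 -0.0067  0.2062] yaw y -0.4635 z [ 0.0033  0.     -1.    ] F [-1.3  0.4  1. ] T [-0.13 -0.15  0.04] w 0.0301 q [-0.01  0.37  0.09  1.29  0.    2.02]
```

>>> {"api": "move_arm", "payload": {
  "moves": [
    [[0,0,0.002,0,0.003,-0.04,1]]
  ]
}}

```text
clock: 9.27
eef_pos: [0.5583, -0.0067, 0.2069]
tool_rot: [0.856, 0.517, 0.001, 0.0]
ft_force: [3.4, 0.3, -8.4]
grip_width: 0.0304
```

>>> {"api": "move_arm", "payload": {
  "moves": [
    [[0,0,0.001,0,0.003,-0.04,1]]
  ]
}}

```text
clock: 9.35
eef_pos: [0.5584, -0.0067, 0.2071]
tool_rot: [0.862, 0.507, 0.0, 0.0]
ft_force: [2.6, 0.4, -6.7]
grip_width: 0.0302
```

```bash
python3 st.py
```

```text
t 9.35 p [ 0.5584 -0.0067  0.2071] yaw y -0.5078 z [ 3.e-04 -2.e-04 -1.e+00] F [ 2.6  0.4 -6.7] T [-0.2  -1.09  0.09] w 0.0302 q [-0.01  0.37  0.1   1.29 -0.    2.07]
```

Height is right at 0.2071, with 0.58 rad turned. I'll make the last few degrees slowly, watching torque.

>>> {"api": "move_arm", "payload": {
  "moves": [
    [[0,0,0,0,0,-0.03,1]]
  ]
}}

```text
clock: 9.43
eef_pos: [0.5585, -0.0067, 0.2071]
tool_rot: [0.866, 0.499, 0.0, 0.0]
ft_force: [1.1, 0.3, -2.3]
grip_width: 0.0303
```

```bash
python3 st.py
```

```text
t 9.43 p [ 0.5585 -0.0067  0.2071] yaw y -0.5253 z [ 2.e-04 -2.e-04 -1.e+00] F [ 1.1  0.3 -2.3] T [-0.21 -0.63  0.15] w 0.0303 q [-0.01  0.37  0.1   1.29 -0.    2.08]
```

>>> {"api": "move_arm", "payload": {
  "moves": [
    [[0,0,0,0,0,-0.03,1]]
  ]
}}

```text
clock: 9.52
eef_pos: [0.5585, -0.0067, 0.2071]
tool_rot: [0.871, 0.492, -0.0, 0.0]
ft_force: [1.2, 0.3, -2.4]
grip_width: 0.0304
```

```bash
python3 st.py
python3 - <<'E'
from h import *
from workcell import *
s=camera('scene');crop(s,270,370,150,270,5,'pics/a4.png')
E
```

```text
t 9.52 p [ 0.5585 -0.0067  0.2071] yaw y -0.5426 z [ 0.e+00 -4.e-04 -1.e+00] F [ 1.2  0.3 -2.4] T [-0.22 -0.61  0.12] w 0.0304 q [-0.01  0.37  0.1   1.29 -0.    2.1 ]
```

View pics/a4.png

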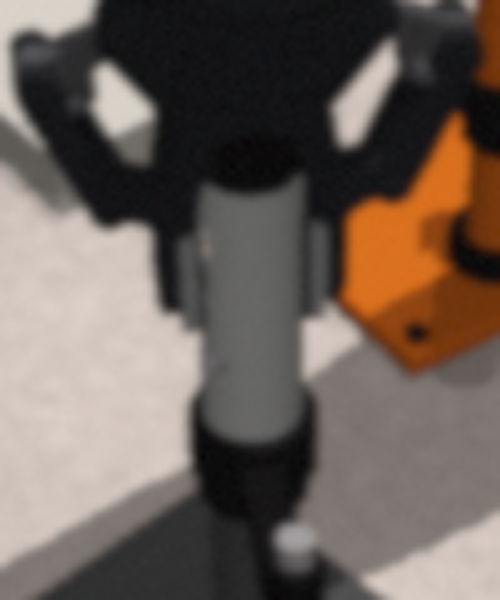

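At (220,370) a dark hole edge sits next to the button's expected place (213,357), and no bright button nose shows yet. I'll go on in small steps.

>>> {"api": "move_arm", "payload": {
  "moves": [
    [[0,0,0,0,0,-0.03,1]]
  ]
}}

```text
clock: 9.65
eef_pos: [0.5585, -0.0067, 0.2071]
tool_rot: [0.875, 0.484, -0.0, 0.0]
ft_force: [0.7, -0.5, -3.8]
grip_width: 0.0305
```

```bash
python3 st.py
python3 - <<'E'
from h import *
from workcell import *
s=camera('scene');crop(s,290,340,190,250,10,'pics/a5.png')
E
```

```text
t 9.65 p [ 0.5585 -0.0067  0.2071] yaw y -0.5598 z [-1.e-04 -5.e-04 -1.e+00] F [ 0.7 -0.5 -3.8] T [-0.17 -0.74  0.14] w 0.0305 q [-0.01  0.37  0.1   1.29 -0.    2.12]
```

View pics/a5.png

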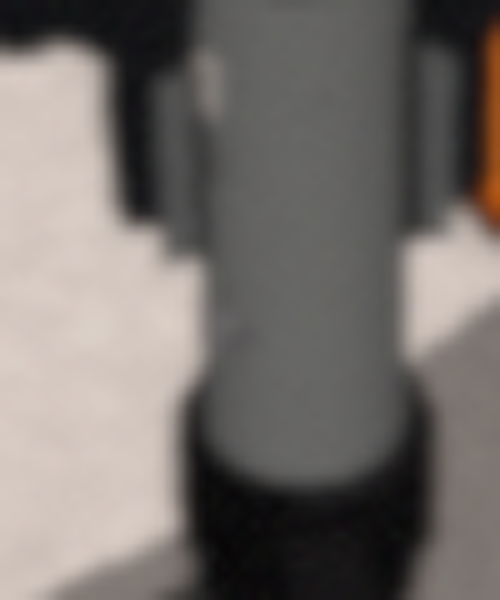

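At (228,325) the hole now looks lighter, so the nose is coming into it. I'll keep the steps small.

>>> {"api": "move_arm", "payload": {
  "moves": [
    [[0,0,0,0,0,-0.02,1]]
  ]
}}

```text
clock: 9.78
eef_pos: [0.5585, -0.0067, 0.2071]
tool_rot: [0.878, 0.479, -0.0, 0.0]
ft_force: [1.3, 0.4, -3.7]
grip_width: 0.0302
```

```bash
python3 st.py
python3 - <<'E'
from h import *
from workcell import *
s=camera('scene');crop(s,290,340,190,250,10,'pics/a6.png')
E
```

```text
t 9.78 p [ 0.5585 -0.0067  0.2071] yaw y -0.572 z [-0.e+00 -5.e-04 -1.e+00] F [ 1.3  0.4 -3.7] T [-0.17 -0.69  0.1 ] w 0.0302 q [-0.01  0.37  0.1   1.29 -0.    2.13]
```

View pics/a6.png

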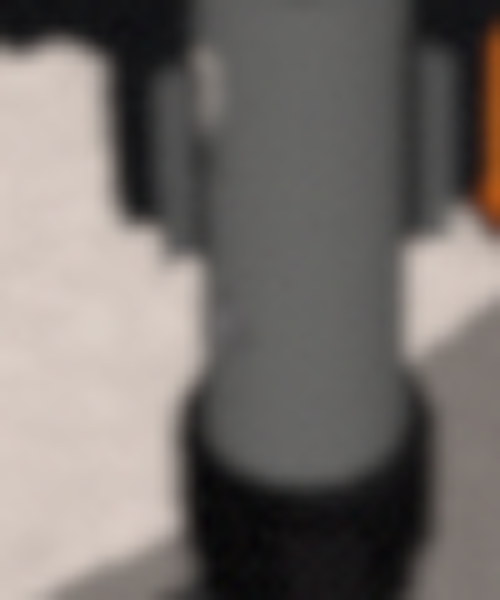

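>>> {"api": "move_arm", "payload": {
  "moves": [
    [[0,0,0,0,0,-0.03,1]]
  ]
}}

```text
clock: 9.92
eef_pos: [0.5585, -0.0067, 0.2071]
tool_rot: [0.882, 0.471, -0.0, 0.0]
ft_force: [1.5, 0.5, -4.3]
grip_width: 0.0304
```

```bash
python3 st.py
python3 - <<'E'
from h import *
from workcell import *
s=camera('scene');a=cv2.resize(s['pixels'][190:250,290:340,::-1],None,fx=8,fy=8,interpolation=cv2.INTER_CUBIC)
pickle.dump(s,open('s7.pkl','wb'))
cv2.imwrite('pics/a7.png',cv2.convertScaleAbs(a,alpha=1.7,beta=-40))
E
```

```text
t 9.92 p [ 0.5585 -0.0067  0.2071] yaw y -0.5893 z [-0.e+00 -5.e-04 -1.e+00] F [ 1.5  0.5 -4.3] T [-0.2  -0.77  0.08] w 0.0304 q [-0.01  0.37  0.1   1.29 -0.    2.15]
```

View pics/a7.png

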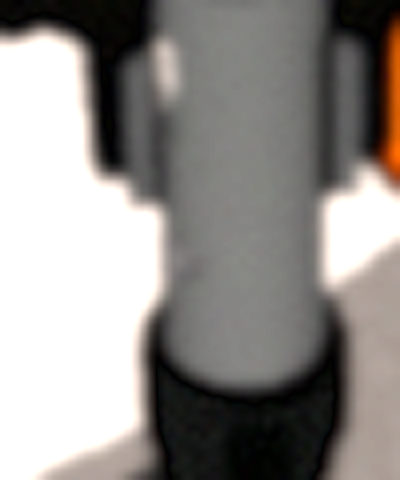

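Run:
```python
from h import *
s=pickle.load(open('s7.pkl','rb'))
ax=np.array([.5583,-.0067]);
yaw=.075;off=np.array([2.1,-.75])
def P(r,a,z): return np.array([ax[0]+r*np.cos(a),ax[1]+r*np.sin(a),z])
q=lambda p:(np.round((np.array(proj(s,p))+off-[290,190]+.5)*8-.5))
print('btn tip r=.0145',q(P(.0145,yaw,.185)),'r=.021',q(P(.021,yaw,.185)))
for a in(yaw-.1,yaw,yaw+.1):
  for z in (.183,.185,.187): print('hole',round(a-yaw,2),z,q(P(.016,a,z)))
```

```text
btn tip r=.0145 [199. 246.] r=.021 [174. 262.]
hole -0.1 0.183 [188. 254.]
hole -0.1 0.185 [188. 246.]
hole -0.1 0.187 [188. 238.]
hole 0.0 0.183 [193. 258.]
hole 0.0 0.185 [193. 250.]
hole 0.0 0.187 [193. 242.]
hole 0.1 0.183 [199. 262.]
hole 0.1 0.185 [199. 254.]
hole 0.1 0.187 [199. 246.]
```

Run:
```python
from h import *
from workcell import *
s0=pickle.load(open('scene.pkl','rb'));s=pickle.load(open('s7.pkl','rb'))
P=pts(s);P0=pts(s0)
ax=np.array([.5583,-.0067])
np.set_printoptions(linewidth=160)
print((np.linalg.norm(P[214:230,308:322,:2]-ax,axis=-1)*1000).round(0).astype(int))
print(s['pixels'][214:230,308:322].mean(-1).round(0).astype(int))
print((np.linalg.norm(P0[212:230,308:322,:2]-ax,axis=-1)*1000).round(0).astype(int))
```

```text
[[ 21  19  18  15  14  15  15  16  15  16  16  18  16  17]
 [ 22  21  19  15  15  16  15  15  17  16  15  17  17  14]
 [216 216  15  15  15  15  14  14  16  15  16  16  16  14]
 [210 213  15  15  15  14  15  15  15  15  17  17  15  16]
 [211 210  15  15  16  17  15  15  15  15  15  15  15  18]
 [204 203  15  14  13  15  16  16  15  16  15  16  16  16]
 [203 203  15  17  17  15  16  17  14  16  16  15  18  16]
 [199 199  20  18  19  16  16  15  17  15  14  15  15  15]
 [195 197  19  19  18  16  16  15  15  15  15  17  17  18]
 [194 192  20  18  19  18  16  16  16  16  16  16  17  16]
 [187 191  15  19  20  19  16  15  18  17  17  16  18  15]
 [187 187  15  15  16  16  16  17  15  15  17  18  16  15]
 [183 181  15  15  15  16  15  16  16  17  18  15  16  17]
 [181 184  15  15  15  15  15  17  15  16 572  16  17  17]
 [180  19  16  15  14  15  16  13  16  16  16  16  16  17]
 [ 19  17  16  15  15  15  15  15  16  16  17  16  17  17]]
[[ 87  77  71  81  89  94  98 100 100 101 102 103 101 101]
 [125 112  90  84  90  95  97  99 100 101 102 103 102 102]
 [171 151 115  91  90  94  96  99 100
[... 1152 characters left out ...]
5  14  13  13  12  12  14  14  14  16  15  14  16]
 [206 207  14  13  14  12  13  13  14  14  13  17  16  15]
 [201 201  14  17  16  15  14  13  14  14  15  18  17  17]
 [201 200  19  18  17  16  15  13  14  13  15  15  15  14]
 [198 193  21  22  18  17  16  16  13  13  14  17  17  18]
 [193 194  20  20  20  17  17  12  13  14  15  16  17  16]
 [193 190  15  21  19  19  13  13  14  14  15  16  17  16]
 [187 185  15  15  15  13  13  14  13  15  14  17  14  17]
 [185 182  15  15  14  15  14  13  13  15  13  17  17  18]
 [181 181  15  16  15  15  15  15  14  14  15  17  15  14]
 [178 176 178  15  15  16  14  14  15  16  15  17  16  17]
 [173 173 175  15  15  16  16  16  14  16  16  15  17  16]]
```

The depth map shows a bump at radius 18–20 mm in rows 221–224 at the button's place. That matches the initial free button (19–22 mm), and there's no hole left around it. So the button came out through the hole between 0.61 and 0.63 rad, and I'll stop turning. I'll release gently and look again.

>>> {"api": "move_arm", "payload": {
  "moves": [
    [[0,0,0,0,0,0.02,1],[0,0,0,0,0,0,0.2],[0,0,0,0,0,0,0.1],[0,0,0,0,0,0,-0.2],[0,0,0,0,0,0,-0.6],[0,0,0,0,0,0,-0.9],[0,0,0,0,0,0,-0.9]]
  ]
}}

```text
clock: 10.55
eef_pos: [0.5569, -0.0063, 0.2087]
tool_rot: [0.88, 0.475, -0.001, -0.001]
ft_force: [0.1, -0.5, 0.3]
grip_width: 0.081
```

```bash
python3 st.py
python3 - <<'E'
from h import *
from workcell import *
fr=[camera('scene') for _ in range(4)];s=fr[-1]
crop(s,290,340,190,250,10,'pics/a8.png')
ax=np.array([.5583,-.0067])
P=np.median([pts(f) for f in fr],0)
print((np.linalg.norm(P[214:230,308:322,:2]-ax,axis=-1)*1000).round(0).astype(int))
E
```

```text
t 10.55 p [ 0.5569 -0.0063  0.2087] yaw y -0.5804 z [-0.0019  0.0012 -1.    ] F [ 0.1 -0.5  0.3] T [-0.01 -0.03 -0.  ] w 0.081 q [-0.01  0.37  0.1   1.3   0.    2.14]
[[221 220  15  15  15  15  15  16  16  16  16  16  16  16]
 [219 219  15  15  14  15  15  16  16  16  16  16  17  16]
 [216 214  15  14  15  16  16  16  16  16  16  16  17  16]
 [213 211  15  15  15  15  15  16  16  17  15  15  17  16]
 [209 209  15  15  16  16  15  17  16  16  17  16  16  17]
 [205 205  15  14  14  15  15  15  16  15  16  16  16  16]
 [202 202  15  17  16  15  15  16  15  15  16  16  16  16]
 [200 200  19  18  18  16  16  15  15  16  16  16  17  17]
 [197 196  20  20  19  17  15  15  16  16  15  16  16  17]
 [194 192  20  19  19  18  16  15  16  15  16  15  16  16]
 [190 190  15  20  19  18  15  15  16  16  16  16  16  17]
 [187 186  15  15  15  16  15  16  16  16  16  16  17  15]
 [184 184  15  15  15  15  15  15  16  16  16  16  17  17]
 [181 180  15  15  15  15  15  16  15  16  16  16  16  16]
 [177  18  16  15  15  16  16  15  16  15  16  15  17  16]
 [ 19  17  16  15  15  16  15  15  16  16  16  17  15  18]]
```

View pics/a8.png

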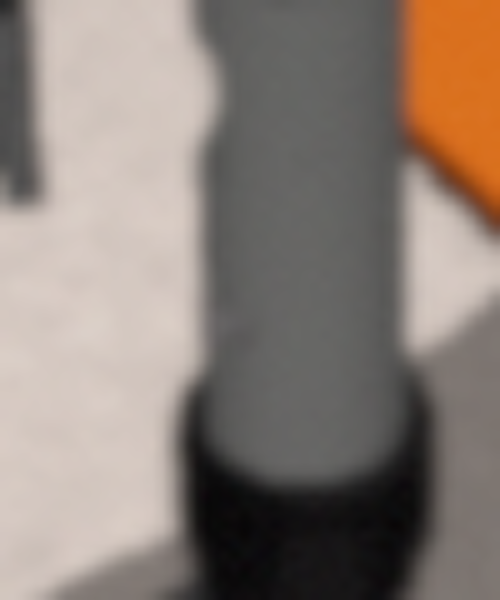

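The pads are open at (15,180). The small bump at (230,328) persists with no open hole beside it, and the depth map still puts it at radius 19–20 mm. Now I'll retreat straight up and check everything.

>>> {"api": "move_arm", "payload": {
  "moves": [
    [[0,0,0.02,0,0,0,-0.9],[0,0,0.03,0,0,0,-0.9],[0,0,0.04,0,0,0,-0.9],[0,0,0.04,0,0,0,-0.9],[0,0,0.04,0,0,0,-0.9],[0,0,0.04,0,0,0,-0.9],[0,0,0.04,0,0,0,-0.9],[0,0,0.03,0,0,0,-0.9]]
  ]
}}

```text
clock: 11.42
eef_pos: [0.5528, -0.0062, 0.3544]
tool_rot: [0.88, 0.475, -0.004, -0.003]
ft_force: [0.8, 0.1, -0.3]
grip_width: 0.081
```

>>> {"api": "move_arm", "payload": {
  "moves": [
    [[-0.06,-0.06,0.02,0,0,0,-0.9],[-0.06,-0.06,0,0,0,0,-0.9],[-0.06,-0.06,0,0,0,0,-0.9],[-0.06,-0.06,0,0,0,0,-0.9],[-0.06,-0.06,0,0,0,0,-0.9],[-0.03,-0.03,0,0,0,0,-0.9],[0,0,0,0,0,0,-0.9],[0,0,0,0,0,0,-0.9]]
  ]
}}

```text
clock: 12.08
eef_pos: [0.3875, -0.1707, 0.3735]
tool_rot: [0.879, 0.477, 0.001, 0.003]
ft_force: [-0.3, 0.4, 0.2]
grip_width: 0.081
```

```bash
python3 st.py
python3 - <<'E'
from h import *
from workcell import *
fr=[camera('scene') for _ in range(15)];s=fr[-1];t=camera('top')
pickle.dump((s,t),open('f.pkl','wb'))
s0=pickle.load(open('scene.pkl','rb'))
ax=np.array([.5583,-.0067]);P=np.mean([pts(f) for f in fr],0);P0=pts(s0)
for Q in(P,P0):
  print((np.linalg.norm(Q[219:227,309:318,:2]-ax,axis=-1)*1000).round(1))
a=cv2.resize(s['pixels'][180:360,250:410,::-1],(400,450),interpolation=cv2.INTER_CUBIC)
b=cv2.resize(t['pixels'][110:260,200:333,::-1],(400,450),interpolation=cv2.INTER_CUBIC)
cv2.imwrite('pics/f.png',np.hstack([a,b]));crop(s,290,340,190,250,10,'pics/f2.png')
cv2.imwrite('pics/f_top.png',t['pixels'][:,:,::-1])
E
```

```text
t 12.08 p [ 0.3875 -0.1707  0.3735] yaw y -0.5755 z [ 0.0047 -0.0034 -1.    ] F [-0.3  0.4  0.2] T [ 0.02 -0.01 -0.05] w 0.081 q [-0.41  0.06  0.13  1.63 -0.    1.73]
[[204.9  14.9  14.2  14.2  15.4  15.7  15.4  15.9  15.9]
 [201.4  14.9  16.9  16.1  15.2  15.4  15.4  15.4  15.9]
 [198.7  18.9  18.4  17.3  16.3  14.9  15.5  15.3  15.6]
 [195.6  19.9  19.1  18.4  17.6  16.1  15.3  15.1  15.9]
 [193.5  20.4  53.6  19.1  18.   16.5  15.5  15.8  16.3]
 [189.4  14.8  20.1  19.4  18.3  15.4  15.6  15.4  15.9]
 [186.2  14.8  14.9  48.8  15.3  15.6  51.3  15.7  52.4]
 [183.4  14.8  14.9  15.   15.4  15.6  15.7  52.1  16. ]]
[[207.2  14.4  12.9  14.1  12.   12.9  13.4  14.   13.8]
 [201.3  14.4  17.2  15.8  14.6  14.2  13.1  13.6  13.8]
 [199.7  18.5  18.2  16.7  16.3  15.1  13.4  14.4  13.3]
 [193.4  20.6  21.6  18.2  17.   15.9  15.7  13.1  13.4]
 [193.6  20.4  20.3  19.6  17.1  16.6  12.2  12.8  13.5]
 [189.6  15.3  20.7  18.7  18.8  12.6  13.5  13.8  14.1]
 [185.5  14.8  14.7  15.2  13.5  13.2  13.8  12.8  15. ]
 [182.5  14.7  15.1  14.2  15.4  13.8  13.4  13.2  15.1]]
```

View pics/f.png

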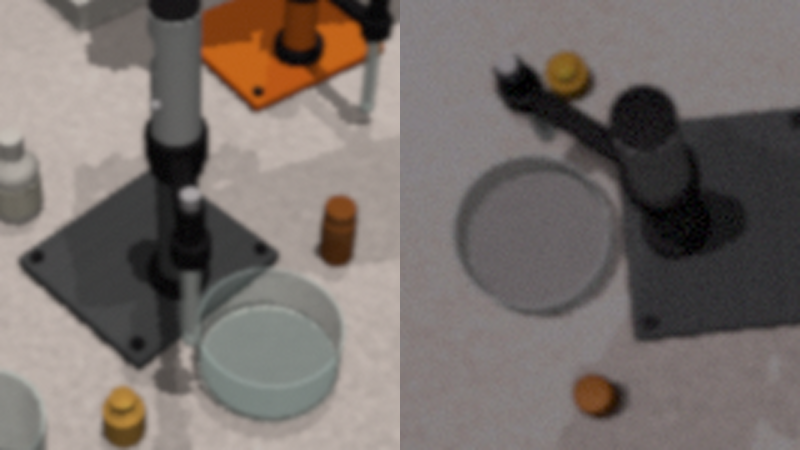

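View pics/f2.png

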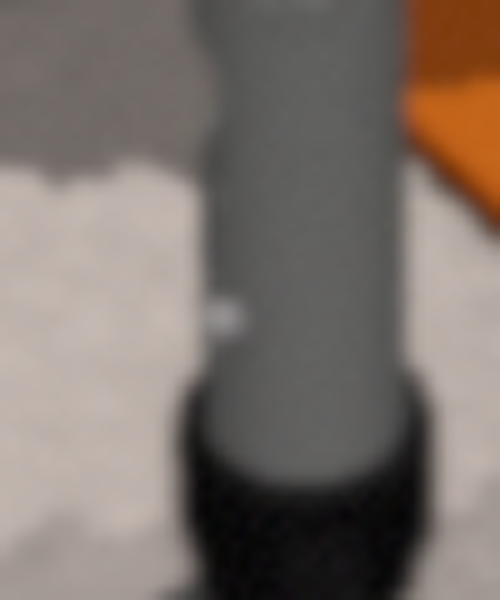

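The button nose shows bright at (226,318), standing out through the hole, with the same depth profile as the free button at the start (up to 20.4 mm, against 20–21). The arm is swung aside and the probe is clear of the dish. The dish, vial and weight sit at their old top-view pixels to about 1–2 px: (245,188), (265,242) and (256,134).

Run:
```python
from workcell import *
print(job_done())
```

```text
the job is handed in; nothing more can be done
None
```

The probe is parked. The button stands out through the sleeve's round parking hole, and the arm has let go and backed away. It took about 13 s of robot time.

- **What I did:** I pinched the sleeve with one pad on the button and slid the sleeve up, feeling the button go under the wall (about 12.6 N at its highest). I set the height by touching the 56 mm end stop gently (20–24 N) and coming back down 12 mm. Then I swung the arm about 0.64 rad clockwise in small steps until the button came out.
- **Last checks:** In the final pictures the button stands as far out as it did free at the start (20.4 mm from the post axis, against 20–21 mm). The arm is swung aside with the probe clear of the dish. The dish, vial and weight are where they were to about 1–2 pixels in the top view. The buffer still stands beside the base in the scene view, but I did not re-measure it.
- **What disagreed:** The camera estimate of the lift was about 1.5 mm off the end-stop reading, and I went with the end stop. The height wandered up to 2 mm off level during the swing, and I corrected it before reaching the hole. I felt no clear torque step when the button snapped out, so that rests on the pictures and depth readings.

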